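# Lock the handpiece rest onto the bench plate

## Robot

A 7-joint arm with a two-finger parallel gripper is mounted at the origin on the work surface. World frame = base frame: x ahead of the robot, y to its left, z up, the work surface at z = 0. Lengths are in mm, angles in rad, forces in N, time in s.
With the tool pointing down it reaches from about 350 to 900 mm from the base axis. Payload 7.2 kg.
Tool frame: the origin (TCP) lies at the very end of the fingers, on their centre line; the grasp point (between the pads) lies 19 mm behind it; z points along the fingers, y is the direction in which the jaws open and shut (so a half turn about z gives the same grasp; the last joint's range is limited). The gripper opens to 88 mm and grips with 3 to 60 N. Pads are 20 mm wide; open, the fingers measure 115 mm over their backs; the gripper's body (75 mm by 178 mm) begins 61 mm behind the grasp point.
Start: joints at [-1.17, 0.411, -0.013, 1.596, 0.006, 1.134, -0.082], TCP at [282.394, 557.568, 222.653] pointing down, gripper open.
Joint ranges: [-2.95, 2.95], [-0.29, 1.99], [-1.47, 1.44], [0.14, 2.54], [-1.03, 4.17], [0.13, 1.85], [-2.86, 2.86]. Speed limits (rad/s): [2.39, 2.39, 3.01, 3.01, 3.14, 3.14, 3.14].

## Interface

Orientations are given as a unit quaternion [x, y, z, w].
In Python, from bench import robot gives the robot as it stands.
- The arm moves only by the tool send_rows, never from a script. Its argument "rows" is a list of rows, each a list of 6 numbers: the shift along the tool's x, y, z in cm, then the turn, a rotation vector about the tool's x, y, z in degrees. A call has 1 to 12 rows; each row shifts and turns the pose as measured when the row begins, along the tool's axes as they then stand; what a row does not reach is not made up. A row lasts 1/10 s, in which the tool goes at most 50 mm and 8.59 degrees, less where a joint would pass 70% of its speed; a pose out of reach is approached as far as the arm can. A call with a gripper value outside its range is refused whole. "claw" is the gripper command: -1 is shut, 1 is fully open, values between are in proportion, set as the call begins (left out, the last holds). The fingers move at their own pace and stop on an object; "squeeze" is the grip in N (left out, the last holds). Time passes only in rows, so rows that do not move let the fingers close. It gives the time, the measured TCP pose, the force and the opening at its end, in the units of the state.
- robot.sense(): the state, without advancing time (a new reading comes with each control period).
- robot.get_image(name): name is "scene" or "side" or "wrist"; returns a dict with "frame" (480x640x3 uint8, red, green, blue), "K" (3x3 intrinsics, pixels), "extrinsics" (4x4, takes a point from world to camera coordinates); the wrist camera has in their place "tool_from_camera" (4x4, takes a point from camera to tool coordinates, whose origin is the TCP and whose axes are the flange's). Camera axes: x right, y up, looking along -z (the intrinsics and any distortion apply to the point x, -y, -z); pixel columns grow to the right and rows downward; lengths in mm; the calibration is good to about 2 mm. A picture is of the moment at which its call begins: read the wrist's pose just before it. There is no depth.
- robot.sign_off(): hands the job in, once; it reports no verdict.
Trained networks look in the newest picture that a camera, given by its name, has taken for a name from the list of things; names that differ only in an ending like _2 or _b are one class to them, and where a whole thing is asked for, a point or a joint stands for the part that bears it (a point fixed in the world has none). Each returns a list of dicts, best first, with "confidence" (0 to 1); they miss things now and then, are a little off and sometimes report something else, mostly with a low value. They report only what shows in the picture. A call takes as long as a camera call. They do not tell look-alikes from the thing itself.
- robot.masks_of(camera, thing): "pixels" (480x640 bool, what is visible of it) and "rect" ([left, top, width, height] in pixels, round what is visible of it).
The state is a dict: "time_s": time; "q": joint angles; "qd": joint speeds; "effort": joint torques, N m; "tool_pos": TCP position; "eef_rot": TCP orientation; "wrist_force": force on the tool from outside, world axes, zero at the start; "ft_torque": the same for the moment, N m; "gripper_width": opening from 0.0 (shut) to 1.0 (fully open).
Only numpy, scipy, OpenCV 4.12 (cv2) and the standard library are available. Lean on these libraries where they do the work, as an engineer would, in place of code of your own. Each camera call takes 0.05 s, during which the arm holds its last target.

## Task

Fit the blue handpiece rest to the bench plate: lower its steel foot over both screw heads, letting them find the wide ends of the keyholes, then slide it along, held lightly down, until it stops and the sprung brass pin snaps up behind its rear edge. Go gently, without pressing or ramming it hard against the bench plate, its screws or its pin, then let go and leave everything else on the bench where it is.

Things in the scene. Friction and masses are not known exactly. Their poses are not given: they have to be found in the camera images.
- rest_center (a point): Handpiece rest, loose, 0.2 to 0.35 kg, upright on the bench: a steel foot plate and on its middle a blue fork 24 mm thick (x), 44 mm wide (y), its top 60 mm above the rest's underside. The fork is solid up to 40 mm above the underside; higher up it is a U, 22 mm wide, open along x. This point: middle of the fork, 30 mm above the underside; z up.
- rest_foot (a point): Point of the rest's underside straight below the middle of the fork, same axes. Foot plate 4 mm thick, from x = -34 (rear edge) to +52 mm (front) and 116 mm wide (y). Two keyholes go through it, at y = +42 and -42 mm: a wide hole 17 mm across centred at x = +8 mm, and from it a slot 9 mm wide towards -x, closed at x = -11 mm. The rest locks by sliding in its own +x direction.
- mount_top (a point): Bench plate, fixed: aluminium base 160 (x) by 150 mm (y), between its guides a dark steel strip 124 by 118 mm. This point: middle of the base, level with the strip's top face, 16 mm above the bench; z up. The rest goes on with its x and y axes the same way as these; locked, its underside lies on the strip and its fork is 8 mm ahead (+x) of the screws, at y = 0.
- screw_line (a point): Middle of the span in which the two screws stand, at the strip's top face; axes as mount_top. Screws at y = +42 and -42 mm: shank 6 mm, head 14 mm across, head underside 6 mm, top 10 mm above the strip. The strip with screws and pin is clamped anywhere up to 15 mm either way along x and is not measured: both screws are at one same x between -15 and +15 mm from here.
- catch_pin (a joint): How far the brass catch pin is pressed down, in m: 0 fully up, 0.007 flush with the strip; spring 1.5 N up, 4 N flush. The pin is 8 mm across with a round top, stands 7 mm out of the strip at y = 0, 31 mm behind the screws (-x). It is under the foot plate while the rest is slid on and springs up behind its rear edge when the rest is home (about 1 mm of play).
- model: Bystander: small reddish stone dental model, about 66 by 64 by 36 mm; origin at its underside.
- bur_block: Bystander: wooden block with burs, 75 by 45 by 45 mm; origin at its underside.
- mix_bowl: Bystander: green mixing bowl, 104 mm across, 55 mm high; origin at its underside.
- liquid: Bystander: amber bottle, 48 mm across, 100 mm high; origin at its underside.
- jar: Bystander: white jar with a blue cap, 60 mm across, 50 mm high; origin at its underside.
- spatula: Bystander: spatula, 170 mm long along x, lying on the bench; origin at its underside.
- brush: Bystander: brush, 160 mm long along x, lying on the bench; origin at its underside.
Not all that is in view belongs to the job. Leave any purple look-alike of the part that bears mount_top alone. There is more than one size of the part that bears rest_center; the job needs the middle-sized.

How it is judged (in metres and radians):
On the way:
1. the foot plate is down over both screw heads, flat and with its underside on the strip, the catch pin pressed down under it (z of rest_center in the frame of mount_top below 0.0325 m and x of rest_center in the frame of mount_top between -0.037 and 0.017 m and y of rest_center in the frame of mount_top between -0.005 and 0.005 m and angle between rest_center's own z axis and vertical below 0.06 rad and value of joint catch_pin above 0.004 m), for 0.1 s.
At the end, for the whole second after the job is handed in: The rest sits flat on the screw strip (underside within 2.5 mm, tilt under 0.05 rad), over the bench plate's middle within 18 mm in x and 5 mm in y, turned the same way within 0.08 rad, the catch pin sprung up behind it (pressed less than 2 mm), at rest and released (value of joint catch_pin below 0.002 m and z of rest_center in the frame of mount_top between 0.0275 and 0.0325 m and x of rest_center in the frame of mount_top between -0.018 and 0.018 m and y of rest_center in the frame of mount_top between -0.005 and 0.005 m and angle between rest_center's own z axis and vertical below 0.05 rad and angle between the x axis of rest_center and the x axis of mount_top, either way round below 0.08 rad and linear speed of rest below 0.01 m/s); the robot touches nothing.
It fails at once if the rest is pressed or pushed against the bench plate, its screws or its pin with more than 30 N (contact force between rest and mount above 30 N).
It fails at once if a bystander is moved by more than 30 mm (distance of any of model, bur_block, mix_bowl, liquid, jar, spatula, brush from where it was at the start of the episode above 0.03 m).
It also fails if it takes over 67 s, if anything falls off the work surface, if the arm or the gripper's body presses on something with over 40 N, if the wrist force passes 120 N, or if a joint passes its speed limit or range.

## Working session

There is one attempt and no reset: what is moved stays moved. The work goes in short steps, Python scripts to look and compute and a tool call to move; the robot and the scene stay as the last step left them, time stands still between calls to the robot, and variables do not carry over. Pictures are saved under pics/ and viewed, and the job is handed in when it is done.

Besides the shell and the picture viewer there is one more tool, called after "Emit:" as a command line: name --pt "numbers of a row" for each row, then --argument value for the rest. send_rows: Moves the arm, as the interface text tells. Its arguments: {"type":"object","properties":{"rows":{"type":"array","items":{"type":"array","items":{"type":"number"}}},"claw":{"type":"number"},"squeeze":{"type":"number"}},"required":["rows"]}

```bash
ls; mkdir -p pics
python3 - <<'E'
from bench import robot
import cv2
s=robot.sense(); print({k:s[k] for k in s})
for n in("scene","side","wrist"):
    d=robot.get_image(n); cv2.imwrite(f"pics/{n}0.png",d["frame"][:,:,::-1]); print(n,{k:d[k].tolist() if hasattr(d[k],'tolist') else d[k] for k in d if k!="frame"})
E
```

```text
pics
{'time_s': 0.0, 'q': array([-1.17018478,  0.41189756, -0.01271223,  1.5970618 ,  0.00557965,
        1.13428228, -0.0821874 ]), 'qd': array([-0.00168067, -0.00051441, -0.0009155 , -0.00115255,  0.00198489,
        0.00069044, -0.00049842]), 'effort': array([ 2.59571116e-04, -5.87960994e+01,  6.42083064e-01, -2.91073430e+01,
       -5.37167187e-02,  1.80326030e-02,  1.42186163e-04]), 'tool_pos': array([282.1916383 , 557.09147714, 221.80325952]), 'eef_rot': array([ 2.32250922e-01,  9.72655570e-01, -7.94541027e-04, -1.40379738e-04]), 'wrist_force': array([-0.19911983, -0.5507746 , -0.99924374]), 'ft_torque': array([ 0.02298978, -0.01495081, -0.02642609]), 'gripper_width': 0.9993978888698564}
scene {'K': [[603.7715963430561, 0.0, 314.68064509032644], [0.0, 603.7715963430561, 233.16098134833996], [0.0, 0.0, 1.0]], 'extrinsics': [[0.5061212134020783, 0.8624541751033661, -0.0037567527441120024, -255.46635904505018], [-0.46110620897402615, 0.2742707275558026, 0.8438937326770549, 202.09129343864785], [0.7288500403992646, -0.4253802579490297, 0.5364972085269477, -1926.2987352447149], [0.0
[... 162 characters left out ...]
9857913863672, -0.7273182345404141, 0.020776903547791808, -346.4712299403591], [0.45065087548926536, 0.4471131970606549, 0.7726600658989428, -281.5872970757829], [-0.5712593827997732, -0.5206706970045607, 0.6344798994798867, -993.2297832356652], [0.0, 0.0, 0.0, 1.0]]}
wrist {'K': [[418.4155036892928, 0.0, 322.77428587475816], [0.0, 418.4155036892928, 233.99573419453537], [0.0, 0.0, 1.0]], 'tool_from_camera': [[-0.00026877214325669803, 0.965802590394142, 0.2592783912120286, 70.23030792494404], [0.9999999598128926, 0.00028296733002517214, -1.7427012942863708e-05, -0.1383952421808443], [-9.019836833747354e-05, 0.2592783761084848, -0.9658026276350665, -160.79900481371325], [0.0, 0.0, 0.0, 1.0]]}
```

View pics/scene0.png

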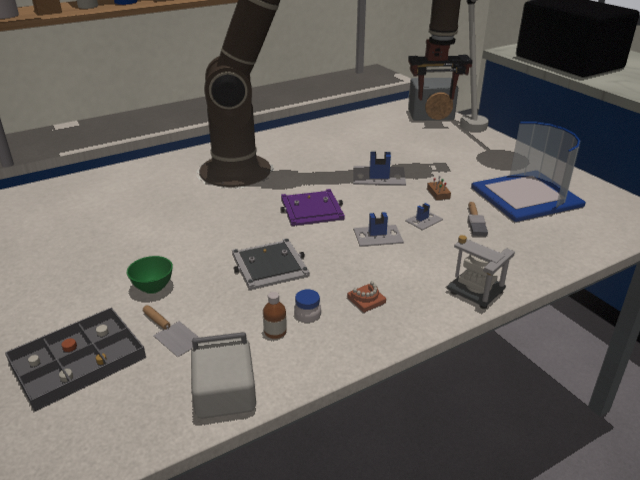

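View pics/side0.png

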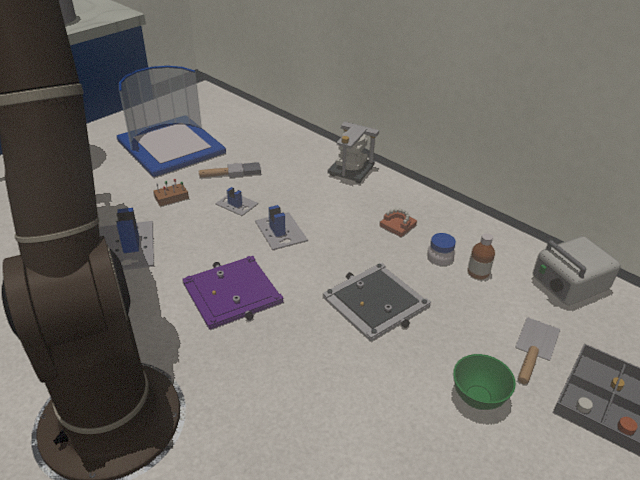

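View pics/wrist0.png

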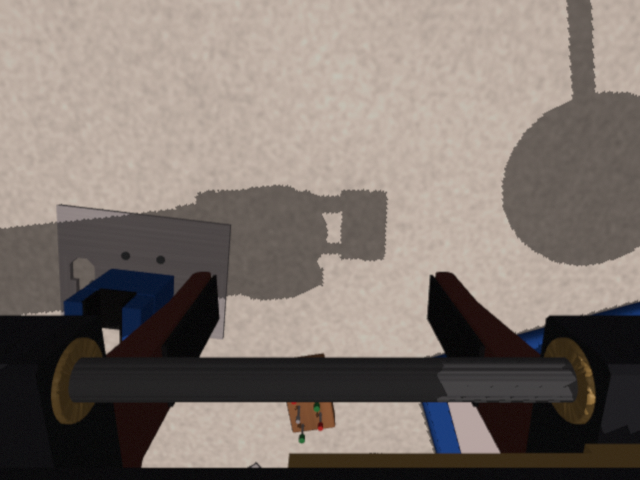

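The scene view shows three rests: large (380,168), middle (378,230) and small (424,214). The grey mount is at (270,262) and the purple look-alike at (312,206). Next I'll triangulate them.

```bash
cat > h.py <<'E'
import numpy as np, cv2
from scipy.spatial.transform import Rotation as R
from bench import robot
def cam(name):
    s=robot.sense() ; d=robot.get_image(name); K=np.array(d["K"])
    if name=="wrist":
        T=np.eye(4);T[:3,:3]=R.from_quat(s["eef_rot"]).as_matrix();T[:3,3]=s["tool_pos"]
        E=np.linalg.inv(T@np.array(d["tool_from_camera"]))
    else: E=np.array(d["extrinsics"])
    F=np.diag([1,-1,-1.]); P=K@F@E[:3]
    return d["frame"],P,s
def proj(P,X):
    X=np.atleast_2d(X); u=(P@np.c_[X,np.ones(len(X))].T); return (u[:2]/u[2]).T
def onz(P,uv,z):
    A=np.c_[P[:,:2],P[:,2]*z+P[:,3]]; out=[]
    for q in np.atleast_2d(uv):
        x=np.linalg.solve(A,[q[0],q[1],1]); out.append([x[0]/x[2],x[1]/x[2],z])
    return np.array(out)
def tri(P1,a,P2,b):
    X=cv2.triangulatePoints(P1,P2,np.array(a,float).reshape(2,1),np.array(b,float).reshape(2,1)); return (X[:3]/X[3]).ravel()
def save(im,name,box=None,k=1):
    if box: x,y,w,h=box; im=im[y:y+h,x:x+w]
    cv2.imwrite("pics/"+name,cv2.resize(im,None,fx=k,fy=k,interpolation=cv2.INTER_CUBIC)[:,:,::-1])
E
python3 - <<'E'
from h import *
for n in("scene","side"):
    im,P,s=cam(n); np.save(n+"P.npy",P); cv2.imwrite(n+".bmp",im[:,:,::-1])
    for t in("rest_center","rest_foot","mount_top","screw_line","catch_pin","model","jar","liquid","mix_bowl","bur_block","spatula","brush"):
        for m in robot.masks_of(n,t):
            ys,xs=np.nonzero(m["pixels"]); print(n,t,round(m["confidence"],2),m["rect"],len(xs),onz(P,[xs.mean(),ys.mean()],16).round()[0])
    if n=="scene":
        save(im,"sc_m.png",(220,190,200,110),4)
    else:
        save(im,"si_m.png",(220,180,220,160),3.6)
E
```

```text
scene rest_center 0.98 [354.9, 154.1, 48.1, 32.9] 1193 [278. 362.  16.]
scene rest_center 0.92 [357.6, 212.6, 47.4, 34.4] 986 [560. 161.  16.]
scene rest_center 0.75 [403.4, 203.4, 41.1, 25.7] 504 [561. 310.  16.]
scene rest_foot 0.68 [351.7, 151.0, 57.9, 32.2] 1297 [275. 367.  16.]
scene rest_foot 0.67 [354.4, 217.2, 47.5, 31.4] 924 [562. 160.  16.]
scene rest_foot 0.58 [405.2, 202.6, 36.2, 28.1] 450 [560. 308.  16.]
scene mount_top 0.95 [282.3, 191.4, 65.1, 32.6] 1680 [359.  75.  16.]
scene mount_top 0.8 [233.0, 236.8, 73.9, 54.6] 2512 [ 541. -148.   16.]
scene mount_top 0.66 [126.8, 255.8, 47.2, 35.0] 1276 [ 431. -408.   16.]
scene screw_line 0.98 [279.0, 188.8, 61.7, 35.7] 1665 [359.  75.  16.]
scene screw_line 0.93 [232.2, 237.4, 77.2, 53.6] 2615 [ 542. -148.   16.]
scene model 0.58 [345.6, 281.3, 37.0, 28.6] 729 [767. -20.  16.]
scene jar 0.75 [295.2, 291.9, 28.9, 32.4] 772 [ 726. -149.   16.]
scene liquid 0.89 [265.0, 289.6, 21.2, 49.7] 889 [ 724. -229.   16.]
scene mix_bowl 0.89 [129.4, 254.4, 42.2, 40.2] 1251 [ 431. -409.   16.]
scene mix_bowl 0.4 [233.1, 237.7, 72.1, 52.6] 
[... 1046 characters left out ...]
01.0, 77.0] 4463 [326.  73.  16.]
side model 0.69 [198.4, 162.8, 62.8, 16.2] 643 [623. 420.  16.]
side model 0.59 [380.1, 210.8, 37.6, 25.7] 684 [750. -21.  16.]
side jar 0.89 [426.3, 229.5, 27.2, 35.7] 741 [ 738. -150.   16.]
side jar 0.27 [153.0, 180.0, 34.7, 22.9] 593 [447. 445.  16.]
side liquid 0.89 [467.2, 236.4, 29.5, 43.9] 890 [ 774. -230.   16.]
side mix_bowl 0.69 [453.1, 353.3, 64.4, 57.5] 2751 [ 486. -410.   16.]
side bur_block 0.79 [154.5, 187.6, 31.1, 17.8] 517 [445. 444.  16.]
side spatula 0.78 [516.5, 318.8, 42.0, 65.2] 1540 [ 627. -435.   16.]
side spatula 0.55 [322.8, 264.0, 108.0, 79.6] 4655 [ 508. -150.   16.]
side brush 0.94 [197.5, 163.5, 61.7, 12.1] 583 [625. 418.  16.]
```

View pics/sc_m.png

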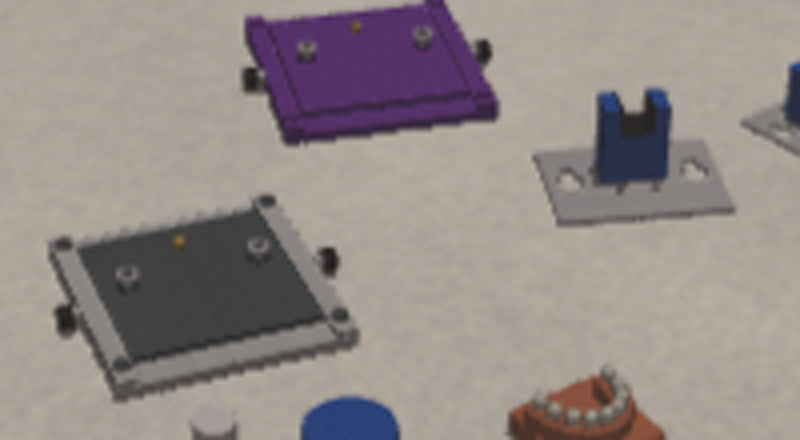

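View pics/si_m.png

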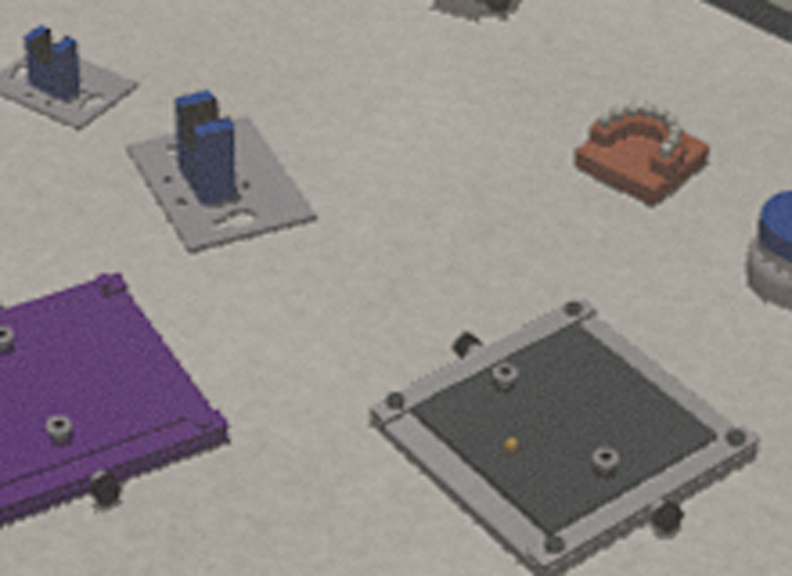

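Run:
```python
from h import *
A=np.load("sceneP.npy");B=np.load("sideP.npy")
sc=lambda x,y:(220+(x+.5)/4-.5,190+(y+.5)/4-.5)
si=lambda x,y:(220+(x+.5)/3.6-.5,180+(y+.5)/3.6-.5)
for n,a,b in [("screwL(+y)",(258,242),(504,370)),("screwR",(127,270),(605,455)),("pin",(179,240),(511,443)),
 ("knob+y",(267,201),(573,308)),("cornr -x+y? ",(63,243),(395,400))]:
    pass
# correspondences: scene right screw=+y
pr=[("scr+y",(258,242),(504,370)),("scr-y",(127,270),(605,455)),("pin",(179,240),(511,443)),
("bolt-x+y",(267,201),(395,400)),("bolt+x+y",(340,314),(573,308)),("bolt-x-y",(63,243),(554,545)),("bolt+x-y",(122,365),(736,437)),
("foot a",(533,154),(192,251)),("foot +x+y",(735,211),(247,119)),("foot +x-y",(558,224),(316,216)),("foot -x+y",(710,141),(128,148))]
for n,a,b in pr:
    X=tri(A,sc(*a),B,si(*b)); print(n,X.round(1),(proj(A,X)-sc(*a)).round(1),(proj(B,X)-si(*b)).round(1))
```

```text
scr+y [520.5 -97.7  26. ] [[-0.4  0.4]] [[-0.4 -0.5]]
scr-y [ 507.1 -180.7   26.3] [[-0.4  0.4]] [[-0.5 -0.6]]
pin [ 484.1 -134.3   19.1] [[-0.3  0.3]] [[-0.4 -0.5]]
bolt-x+y [467.6 -63.3  15.3] [[-0.3  0.3]] [[-0.3 -0.4]]
bolt+x+y [599.8 -84.8  15.5] [[-0.4  0.4]] [[-0.4 -0.5]]
bolt-x-y [ 445.2 -196.5   15.3] [[-0.5  0.4]] [[-0.6 -0.7]]
bolt+x-y [ 578.5 -218.2   15.3] [[-0.4  0.3]] [[-0.3 -0.4]]
foot a [489.4 126.9   1.3] [[-0.4  0.5]] [[-0.4 -0.6]]
foot +x+y [611.9 203.1  -0.7] [[-0.3  0.4]] [[-0.3 -0.5]]
foot +x-y [567.6  95.2   1.2] [[-0.1  0.2]] [[-0.1 -0.2]]
foot -x+y [535.8 238.7  -1. ] [[-0.8  1. ]] [[-0.7 -1.3]]
```

```bash
cat >> h.py <<'E'
def plan(p,yaw_deg,n,s=None):
    """tool z straight down, tool y at yaw_deg in world"""
    s=s or robot.sense(); R0=R.from_quat(s["eef_rot"]); p0=np.array(s["tool_pos"])
    a=np.radians(yaw_deg); y=np.array([np.cos(a),np.sin(a),0]); z=np.array([0,0,-1.]); x=np.cross(y,z)
    R1=R.from_matrix(np.c_[x,y,z]); rv=(R0.inv()*R1).as_rotvec()
    d=np.array(p)-p0
    for i in range(n):
        Ri=R0*R.from_rotvec(rv*i/n); print(np.r_[Ri.inv().apply(d/n)/10,np.degrees(rv)/n].round(2).tolist())
    print("from",p0.round(1),"rot",np.degrees(rv).round(1))
E
python3 -c "
from h import *
plan([532,143,220],-22.3,12)"
```

```text
[-3.42, -2.14, 0.02, -0.0, 0.0, 7.12]
[-3.66, -1.7, 0.02, -0.0, 0.0, 7.12]
[-3.84, -1.24, 0.02, -0.0, 0.0, 7.12]
[-3.96, -0.75, 0.02, -0.0, 0.0, 7.12]
[-4.02, -0.25, 0.02, -0.0, 0.0, 7.12]
[-4.03, 0.25, 0.02, -0.0, 0.0, 7.12]
[-3.96, 0.74, 0.02, -0.0, 0.0, 7.12]
[-3.84, 1.23, 0.02, -0.0, 0.0, 7.12]
[-3.66, 1.7, 0.02, -0.0, 0.0, 7.12]
[-3.42, 2.14, 0.02, -0.0, 0.0, 7.12]
[-3.13, 2.54, 0.02, -0.0, 0.0, 7.12]
[-2.79, 2.91, 0.02, -0.0, 0.0, 7.12]
from [282.4 557.6 222.6] rot [-0.   0.  85.4]
```

Emit:
send_rows --pt "-3.4 -2.1 0 0 0 7" --pt "-3.7 -1.7 0 0 0 7" --pt "-3.8 -1.2 0 0 0 7" --pt "-4 -0.75 0 0 0 7" --pt "-4 -0.25 0 0 0 7" --pt "-4 0.25 0 0 0 7" --pt "-4 0.75 0 0 0 7" --pt "-3.8 1.2 0 0 0 7" --pt "-3.7 1.7 0 0 0 7" --pt "-3.4 2.1 0 0 0 7" --pt "-3.1 2.5 0 0 0 7" --pt "-2.8 2.9 0 0 0 7"

```text
time_s: 2.65
tool_pos: [532.5, 133.3, 222.2]
eef_rot: [0.836, 0.549, 0.002, -0.003]
wrist_force: [-0.1, 0.9, 0.2]
gripper_width: 1.003
```

```bash
python3 -c "
from h import *
plan([532,143,220],-22.3,4)"
```

```text
[0.22, -0.11, 0.06, -0.03, -0.1, -0.28]
[0.22, -0.11, 0.06, -0.03, -0.1, -0.28]
[0.22, -0.11, 0.06, -0.03, -0.1, -0.28]
[0.22, -0.1, 0.06, -0.03, -0.1, -0.28]
from [532.5 133.3 222.2] rot [-0.1 -0.4 -1.1]
```

Emit:
send_rows --pt "0 0 0 0 0 0" --pt "0 0 0 0 0 0"

```text
time_s: 2.85
tool_pos: [535.0, 126.8, 222.7]
eef_rot: [0.839, 0.544, 0.003, -0.001]
wrist_force: [0.1, 0.5, 0.1]
gripper_width: 1.001
```

Run:
```python
from h import *
im,P,s=cam("wrist"); np.save("w1P.npy",P); save(im,"w1.png"); cv2.imwrite("w1.bmp",im[:,:,::-1]); print(s["tool_pos"],s["time_s"])
```

```text
[535.01022689 126.82459342 222.6848872 ] 2.85
```

View pics/w1.png

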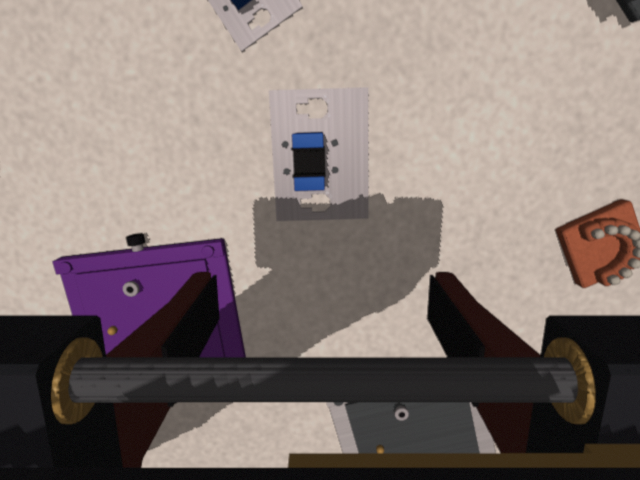

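Run:
```python
from h import *
P=np.load("w1P.npy")
im=cv2.imread("w1.bmp")[:,:,::-1]; save(im,"w1c.png",(240,70,160,160),3.7)
f=onz(P,[(270,89.5),(368,88),(369,219.5),(276,220)],4); t=onz(P,[(292,133),(323,132),(326.5,190),(295,191)],60)
for Q in(f,t):
    print(Q.round(1).tolist(),Q.mean(0).round(1))
    for a,b in((0,1),(3,2),(3,0),(2,1)):
        d=Q[b]-Q[a]; print(np.hypot(*d[:2]).round(1),np.degrees(np.arctan2(d[1],d[0])).round(1))
```

```text
[[534.5, 235.1, 4.0], [612.0, 201.7, 4.0], [568.3, 94.3, 4.0], [489.2, 129.3, 4.0]] [551.  165.1   4. ]
84.3 -23.3
86.5 -23.9
115.1 66.8
115.9 67.9
[[540.3, 193.8, 60.0], [561.9, 184.9, 60.0], [546.4, 143.7, 60.0], [523.7, 153.1, 60.0]] [543.1 168.9  60. ]
23.3 -22.4
24.6 -22.3
44.0 67.8
44.0 69.4
```

View pics/w1c.png

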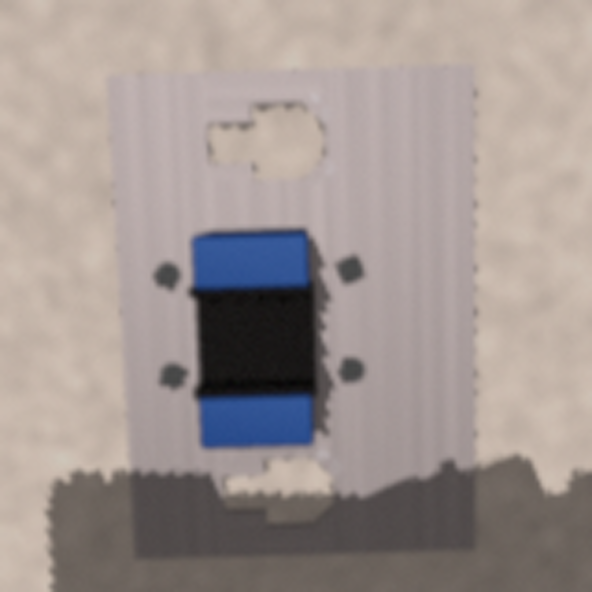

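```bash
python3 -c "
from h import *
plan([543.1,168.8,120],-22.8,4)"
```

```text
[1.03, -0.25, 2.58, 0.02, -0.08, -0.34]
[1.04, -0.25, 2.57, 0.02, -0.08, -0.34]
[1.04, -0.24, 2.57, 0.02, -0.08, -0.34]
[1.05, -0.23, 2.57, 0.02, -0.08, -0.34]
from [535.1 126.5 222.8] rot [ 0.1 -0.3 -1.4]
```

Emit:
send_rows --pt "1.0 -0.25 2.6 0 -0.1 -0.35" --pt "1.0 -0.25 2.6 0 -0.1 -0.35" --pt "1.0 -0.2 2.5 0 -0.1 -0.35" --pt "1.0 -0.2 2.5 0 -0.1 -0.35" --pt "0 0 0 0 0 0" --pt "0 0 0 0 0 0"

```text
time_s: 3.5
tool_pos: [541.1, 176.7, 119.5]
eef_rot: [0.828, 0.561, 0.002, -0.001]
wrist_force: [0.4, -0.4, 1.4]
gripper_width: 0.997
```

Run:
```python
from h import *
plan([543.1,168.8,16],-22.8,5)
im,P,s=cam("wrist"); np.save("w2P.npy",P); save(im,"w2.png"); cv2.imwrite("w2.bmp",im[:,:,::-1])
```

```text
[-0.14, 0.09, 2.07, 0.01, -0.04, 0.2]
[-0.14, 0.09, 2.07, 0.01, -0.04, 0.2]
[-0.13, 0.1, 2.07, 0.01, -0.04, 0.2]
[-0.13, 0.1, 2.07, 0.01, -0.04, 0.2]
[-0.13, 0.1, 2.07, 0.01, -0.04, 0.2]
from [541.1 176.7 119.5] rot [ 0.1 -0.2  1. ]
```

View pics/w2.png

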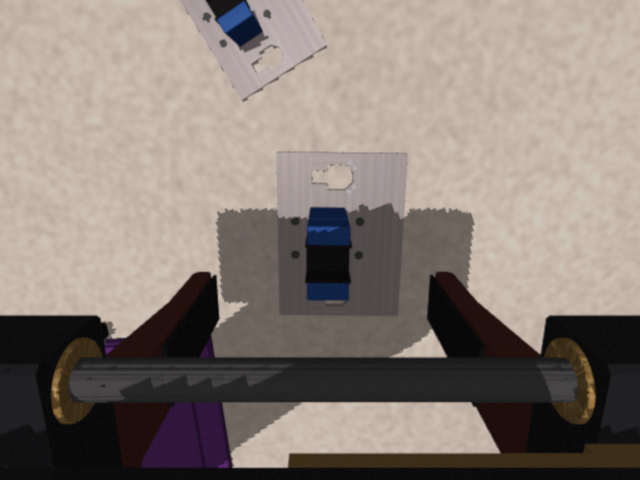

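Run:
```python
from h import *
P=np.load("w2P.npy"); P1=np.load("w1P.npy")
f=onz(P,[(277,152),(407,153),(399,314),(280,315)],4); print(f.round(1).tolist(),f.mean(0))
t=onz(P,[(308,208),(347,208),(350,300),(306,299)],60); print(t.round(1).tolist(),t.mean(0))
for a,b in zip([(270,89.5),(368,88),(369,219.5),(276,220)],[(277,152),(407,153),(399,314),(280,315)]): print(tri(P1,a,P,b).round(1))
plan([543.1,168.8,40],-22.8,4)
```

```text
[[533.2, 235.7, 4.0], [611.5, 203.7, 4.0], [569.2, 97.7, 4.0], [489.4, 128.8, 4.0]] [550.83160824 166.46378532   4.        ]
[[543.8, 203.5, 60.0], [563.2, 195.8, 60.0], [545.8, 145.4, 60.0], [522.8, 155.3, 60.0]] [543.89860066 174.99327953  60.        ]
[533.8 235.4   3. ]
[613.4 202.1  -7.8]
[568.9  91.1  -8.6]
[489.6 129.5   5.6]
[-0.18, 0.12, 1.99, 0.01, -0.05, 0.26]
[-0.17, 0.12, 1.99, 0.01, -0.05, 0.26]
[-0.17, 0.13, 1.99, 0.01, -0.05, 0.26]
[-0.17, 0.13, 1.99, 0.01, -0.05, 0.26]
from [540.9 176.9 119.6] rot [ 0.  -0.2  1. ]
```

Emit:
send_rows --pt "-0.2 0.1 2.0 0 0 0.3" --pt "-0.2 0.1 2.0 0 0 0.3" --pt "-0.2 0.1 2.0 0 0 0.2" --pt "-0.1 0.1 1.5 0 0 0.2" --pt "0 0 0.5 0 0 0" --pt "0 0 0 0 0 0"

```text
time_s: 4.15
tool_pos: [547.1, 170.2, 45.9]
eef_rot: [0.833, 0.554, 0.008, -0.0]
wrist_force: [-0.3, -0.2, -0.2]
gripper_width: 1.003
```

Run:
```python
from h import *
plan([543.1,168.8,16],-22.8,3)
```

```text
[-0.11, -0.11, 0.99, 0.17, -0.27, 0.01]
[-0.1, -0.11, 0.99, 0.17, -0.27, 0.01]
[-0.1, -0.11, 1.0, 0.17, -0.27, 0.01]
from [547.1 170.2  45.9] rot [ 0.5 -0.8  0. ]
```

Emit:
send_rows --pt "-0.1 -0.1 0.9 0.2 -0.3 0" --pt "-0.1 -0.1 0.9 0.1 -0.2 0" --pt "0 -0.1 0.7 0.1 -0.2 0" --pt "0 0 0.3 0 0 0" --pt "0 0 0 0 0 0" --pt "0 0 0 0 0 0"

```text
time_s: 4.75
tool_pos: [544.9, 170.5, 17.6]
eef_rot: [0.833, 0.554, 0.002, 0.001]
wrist_force: [0.5, 0.6, -0.3]
gripper_width: 0.996
```

Run:
```python
from h import *
plan([543.1,168.8,16],-22.8,1)
im,P,s=cam("wrist"); np.save("w3P.npy",P); save(im,"w3.png")
```

```text
[-0.22, -0.1, 0.16, 0.19, -0.18, 0.06]
from [544.9 170.5  17.6] rot [ 0.2 -0.2  0.1]
```

View pics/w3.png

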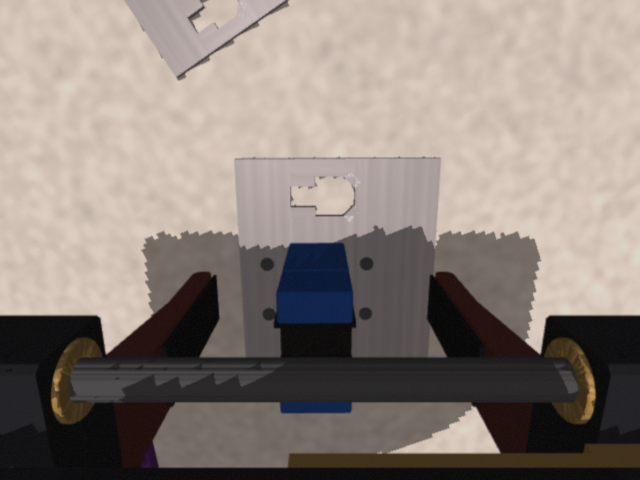

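Emit:
send_rows --pt "-0.2 -0.1 0.15 0.2 -0.2 0" --pt "0 0 0 0 0 0" --pt "0 0 0 0 0 0"

```text
time_s: 5.1
tool_pos: [543.4, 169.0, 16.6]
eef_rot: [0.833, 0.554, 0.0, 0.0]
wrist_force: [0.3, 0.5, 0.1]
gripper_width: 1.0
```

Emit:
send_rows --pt "0 0 0 0 0 0" --pt "0 0 0 0 0 0" --pt "0 0 0 0 0 0" --pt "0 0 0 0 0 0" --pt "0 0 0 0 0 0" --pt "0 0 0 0 0 0" --pt "0 0 0 0 0 0" --pt "0 0 0 0 0 0" --claw -1 --squeeze 20

```text
time_s: 5.9
tool_pos: [543.6, 169.1, 16.9]
eef_rot: [0.833, 0.554, 0.0, 0.0]
wrist_force: [-0.2, 0.1, -0.4]
gripper_width: 0.309
```

Emit:
send_rows --pt "0 0 0 0 0 0" --pt "0 0 0 0 0 0" --pt "0 0 0 0 0 0"

```text
time_s: 6.2
tool_pos: [543.2, 169.3, 16.9]
eef_rot: [0.833, 0.554, 0.0, -0.0]
wrist_force: [-0.5, -0.1, 0.7]
gripper_width: 0.272
```

Emit:
send_rows --pt "0 0 -0.5 0 0 0" --pt "0 0 -1.5 0 0 0" --pt "0 0 -2 0 0 0" --pt "0 0 -2 0 0 0" --pt "0 0 -1.5 0 0 0" --pt "0 0 -0.5 0 0 0" --pt "0 0 0 0 0 0" --pt "0 0 0 0 0 0"

```text
time_s: 7.0
tool_pos: [542.7, 168.1, 103.3]
eef_rot: [0.833, 0.553, -0.0, 0.0]
wrist_force: [-0.1, 0.5, -3.2]
gripper_width: 0.271
```

Run:
```python
from h import *
im,P,s=cam("wrist"); np.save("w4P.npy",P); save(im,"w4.png"); print(s["wrist_force"],s["tool_pos"],s["gripper_width"])
```

```text
[-0.0890566   0.48396352 -3.24966613] [542.69425705 168.06735945 103.30684498] 0.2706956181207179
```

View pics/w4.png

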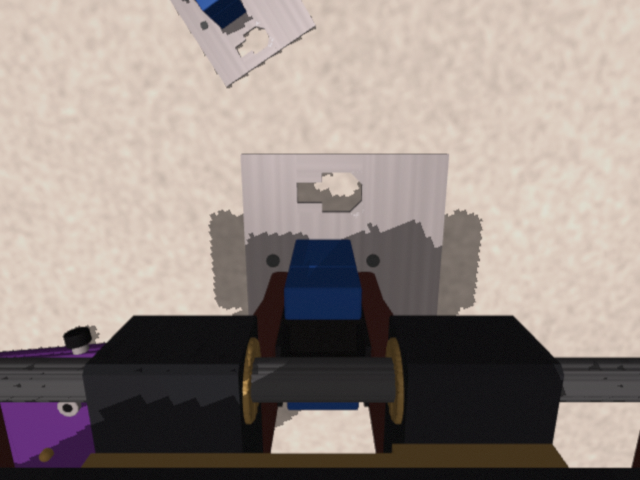

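Run:
```python
from h import *
P=np.load("w4P.npy"); s=robot.sense()
T=lambda X: R.from_quat(s["eef_rot"]).inv().apply(X-s["tool_pos"])
q=T(onz(P,[(242,154),(447,154),(436,300),(247,300)],103.3-12.9)); print(q.round(1).tolist())
plan([504,-140,110],-9.2,9)
```

```text
[[57.8, -32.6, 12.7], [57.8, 51.2, 12.7], [-6.8, 51.2, 12.7], [-6.7, -33.6, 12.7]]
[-3.32, 0.93, -0.07, -0.0, 0.0, -1.51]
[-3.34, 0.84, -0.07, -0.0, 0.0, -1.51]
[-3.37, 0.75, -0.07, -0.0, 0.0, -1.51]
[-3.38, 0.66, -0.07, -0.0, 0.0, -1.51]
[-3.4, 0.58, -0.08, -0.0, 0.0, -1.51]
[-3.41, 0.49, -0.08, -0.0, 0.0, -1.51]
[-3.43, 0.4, -0.08, -0.0, 0.0, -1.51]
[-3.44, 0.3, -0.08, -0.0, 0.0, -1.51]
[-3.44, 0.21, -0.08, -0.0, 0.0, -1.51]
from [542.7 168.  103.1] rot [ -0.    0.  -13.6]
```

Emit:
send_rows --pt "-1.5 0.4 0 0 0 -1.5" --pt "-3.3 0.8 -0.1 0 0 -1.5" --pt "-3.4 0.7 -0.1 0 0 -1.5" --pt "-3.4 0.7 -0.1 0 0 -1.5" --pt "-3.4 0.6 -0.1 0 0 -1.5" --pt "-3.4 0.5 -0.1 0 0 -1.5" --pt "-3.4 0.4 -0.1 0 0 -1.5" --pt "-3.4 0.3 -0.1 0 0 -1.5" --pt "-3.0 0.2 0 0 0 -1.5" --pt "-1.5 0 0 0 0 0" --pt "0 0 0 0 0 0" --pt "0 0 0 0 0 0"

```text
time_s: 8.25
tool_pos: [498.8, -140.9, 101.6]
eef_rot: [0.758, 0.652, -0.007, -0.004]
wrist_force: [-0.8, 0.6, -2.1]
gripper_width: 0.269
```

Run:
```python
from h import *
plan([505.9,-137.9,110],-9.2,2)
im,P,s=cam("wrist"); np.save("w5P.npy",P); save(im,"w5.png"); cv2.imwrite("w5.bmp",im[:,:,::-1]); np.savez("w5s.npz",p=s["tool_pos"],q=s["eef_rot"])
```

```text
[0.2, 0.32, -0.43, -0.43, 0.17, 0.31]
[0.2, 0.33, -0.42, -0.43, 0.17, 0.31]
from [ 498.8 -140.9  101.6] rot [-0.9  0.3  0.6]
```

View pics/w5.png

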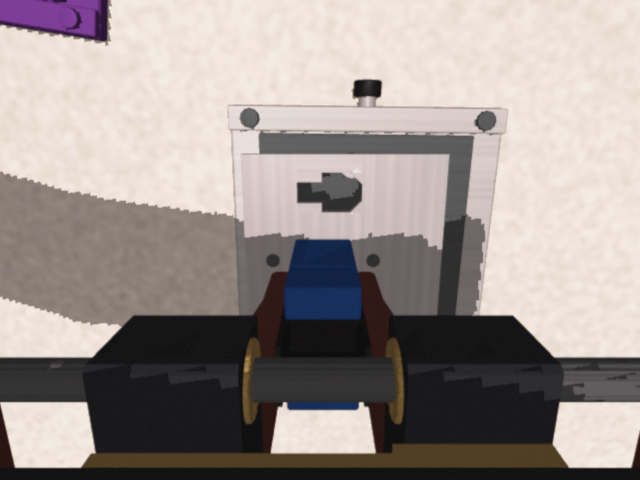

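Run:
```python
from h import *
plan([498.7,-182.3,105],-9.2,3)
```

```text
[-1.37, 0.2, -0.11, -0.29, 0.11, 0.22]
[-1.37, 0.21, -0.11, -0.29, 0.11, 0.22]
[-1.37, 0.22, -0.11, -0.29, 0.11, 0.22]
from [ 498.7 -140.7  101.6] rot [-0.9  0.3  0.7]
```

Emit:
send_rows --pt "-1.3 0.2 -0.1 -0.3 0.1 0.2" --pt "-1.3 0.2 -0.1 -0.3 0.1 0.2" --pt "-1.3 0.2 -0.1 -0.3 0.1 0.2" --pt "0 0 0 0 0 0" --pt "0 0 0 0 0 0" --pt "0 0 0 0 0 0"

```text
time_s: 8.9
tool_pos: [499.7, -180.6, 104.6]
eef_rot: [0.76, 0.65, 0.001, 0.0]
wrist_force: [-0.3, 0.4, -2.6]
gripper_width: 0.273
```

Run:
```python
from h import *
im,P,s=cam("wrist"); np.save("w6P.npy",P); save(im,"w6.png"); cv2.imwrite("w6.bmp",im[:,:,::-1]); np.savez("w6s.npz",p=s["tool_pos"],q=s["eef_rot"]);print(s["tool_pos"],s["time_s"])
save(im,"w6c.png",(210,90,300,225),2.6)
```

```text
[ 499.68519214 -180.61762883  104.56934349] 8.9
```

View pics/w6c.png

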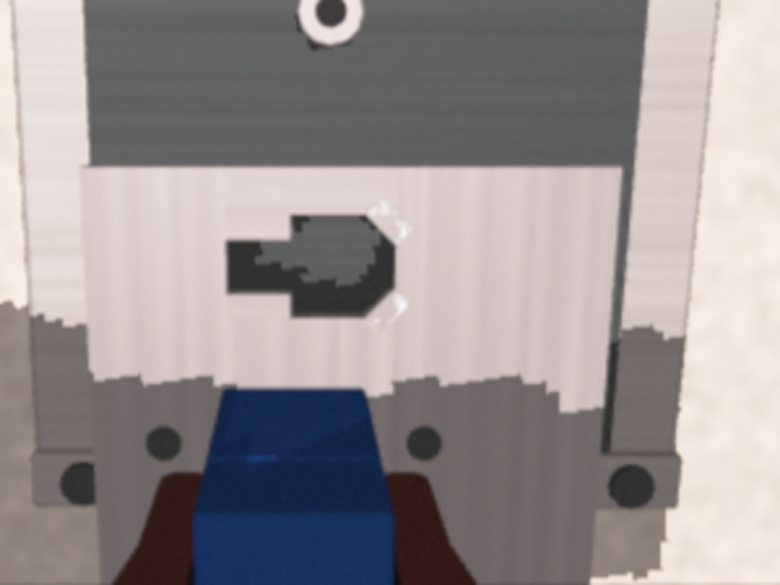

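View pics/w6.png

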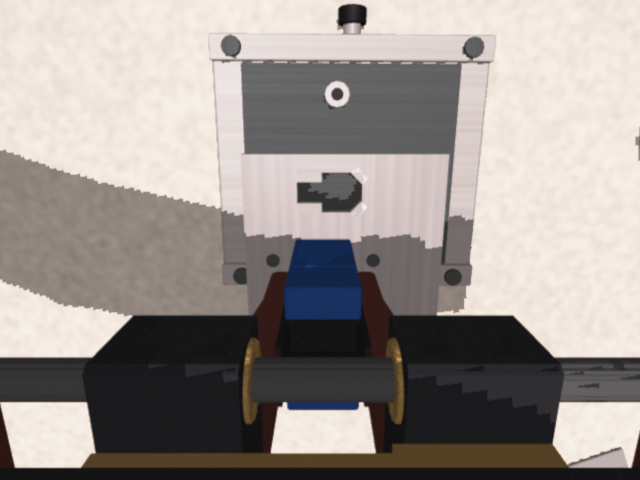

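Run:
```python
from h import *
P=np.load("w6P.npy"); d=np.load("w6s.npz"); Rt=R.from_quat(d["q"])
sc=onz(P,[(337,94)],26)[0]; b=onz(P,[(230,46),(474,47),(453,277)],16); print("screw",sc.round(1)); print(b.round(1).tolist())
e=b[1]-b[0]; print("yaw",np.degrees(np.arctan2(e[1],e[0])), "len",np.hypot(*e[:2])); e=b[2]-b[1]; print(np.degrees(np.arctan2(e[1],e[0]))+90,np.hypot(*e[:2]))
c=(b[0]+b[2])/2; a=np.radians(-9.2); ex=np.array([np.cos(a),np.sin(a)]); ey=np.array([-ex[1],ex[0]])
v=sc[:2]-c[:2]; print("centre",c,"screw rel",v@ex,v@ey)
T=lambda X: Rt.inv().apply(X-d["p"])
z=d["p"][2]-12.9
print("hole in tool",T(onz(P,[(322,172),(362,212),(342,192),(297,192)],z)).round(1).tolist()) 
print("foot edges",T(onz(P,[(241.5,154),(449.5,154)],z)).round(1).tolist())
print(T(np.array([[506,-138,0]])+0)[0], np.degrees(np.arctan2(*Rt.as_matrix()[:2,1][::-1])))
B=sc[:2]-42*ey; print("screwmid",B)
```

```text
screw [521. -98.  26.]
[[467.0, -63.4, 16.0], [599.7, -84.8, 16.0], [578.0, -218.1, 16.0]]
yaw -9.157918770595789 len 134.47804207727097
-9.264496426602747 135.02135682202788
centre [ 522.49337363 -140.72684885   16.        ] screw rel -8.264812320544433 41.9920741824467
hole in tool [[50.3, 0.0, 12.9], [33.4, 17.0, 12.9], [42.0, 8.4, 12.9], [42.0, -10.4, 12.9]]
foot edges [[57.6, -32.9, 12.9], [57.6, 52.2, 13.0]]
[ 43.04189901  -0.555697   104.58476377] -8.944615650072086
screwmid [ 514.33361048 -139.4132847 ]
```

Run:
```python
from h import *
plan([505.9,-138,65],-9.2,4)
```

```text
[1.07, -0.01, 0.99, 0.02, -0.01, 0.07]
[1.07, -0.01, 0.99, 0.02, -0.01, 0.07]
[1.07, -0.01, 0.99, 0.02, -0.01, 0.07]
[1.07, -0.02, 0.99, 0.02, -0.01, 0.07]
from [ 499.7 -180.4  104.5] rot [ 0.1 -0.   0.3]
```

Emit:
send_rows --pt "1.1 0 1.0 0 0 0.1" --pt "1.1 0 1.0 0 0 0.1" --pt "1.1 0 1.0 0 0 0.1" --pt "0.7 0 0.7 0 0 0" --pt "0 0 0 0 0 0" --pt "0 0 0 0 0 0" --pt "0 0 0 0 0 0"

```text
time_s: 9.65
tool_pos: [506.2, -133.8, 62.9]
eef_rot: [0.76, 0.65, 0.0, -0.001]
wrist_force: [-0.3, -0.1, -2.6]
gripper_width: 0.273
```

Run:
```python
from h import *
plan([505.9,-138,50],-9.2,2)
```

```text
[-0.21, 0.02, 0.64, -0.04, -0.04, 0.12]
[-0.21, 0.02, 0.64, -0.04, -0.04, 0.12]
from [ 506.2 -133.8   62.9] rot [-0.1 -0.1  0.2]
```

Emit:
send_rows --pt "-0.2 0 0.6 0 0 0.1" --pt "-0.2 0 0.6 0 0 0.1" --pt "0 0 0 0 0 0" --pt "0 0 0 0 0 0" --pt "0 0 0 0 0 0" --pt "0 0 0 0 0 0"

```text
time_s: 10.25
tool_pos: [505.8, -140.3, 50.7]
eef_rot: [0.762, 0.647, 0.0, -0.0]
wrist_force: [-0.0, -0.5, -3.1]
gripper_width: 0.274
```

Run:
```python
from h import *
plan([505.9,-138,46],-9.2,1)
im,P,s=cam("wrist"); np.save("w7P.npy",P); save(im,"w7.png",(230,120,240,180),3.3); 
# where should screw head show: predicted px of +y screw at z=26
print(proj(P,[521,-98,26]))
im2,P2,_=cam("side"); save(im2,"side7.png",(300,220,160,140),4)
```

```text
[0.22, -0.03, 0.47, 0.03, -0.04, -0.16]
from [ 505.8 -140.3   50.7] rot [ 0.  -0.  -0.2]
[[340.1697538  182.84005401]]
```

View pics/w7.png

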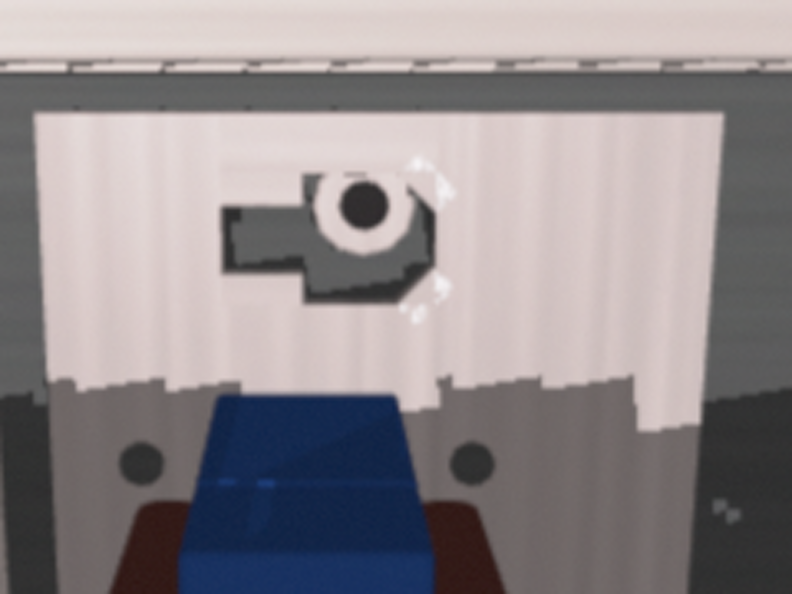

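View pics/side7.png

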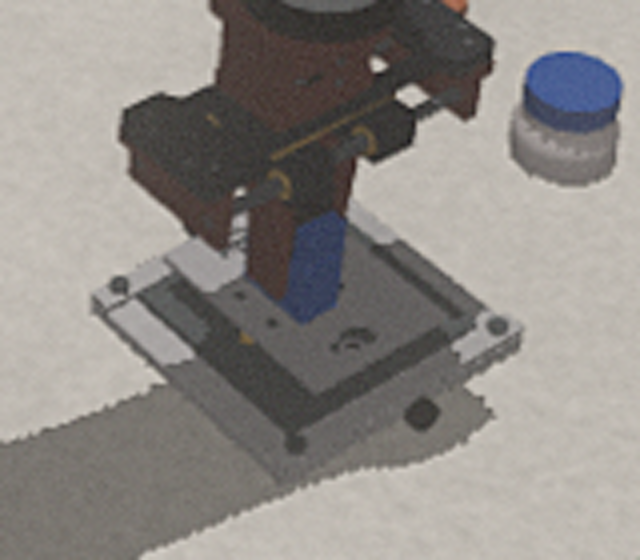

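Emit:
send_rows --pt "0.2 0 0.3 0 0 -0.2" --pt "0 0 0 0 0 0" --pt "0 0 0 0 0 0" --pt "0 0 0 0 0 0"

```text
time_s: 10.75
tool_pos: [506.4, -137.7, 47.6]
eef_rot: [0.761, 0.649, 0.001, 0.0]
wrist_force: [0.1, 0.7, -2.7]
gripper_width: 0.27
```

Run:
```python
from h import *
plan([505.9,-138,46],-9.2,1)
im,P,s=cam("wrist"); np.save("w8P.npy",P); save(im,"w8.png",(230,120,240,180),3.3); print(s["tool_pos"])
```

```text
[-0.04, -0.04, 0.16, 0.05, -0.06, 0.1]
from [ 506.4 -137.7   47.6] rot [ 0.1 -0.1  0.1]
[ 506.38175648 -137.68371585   47.5828001 ]
```

View pics/w8.png

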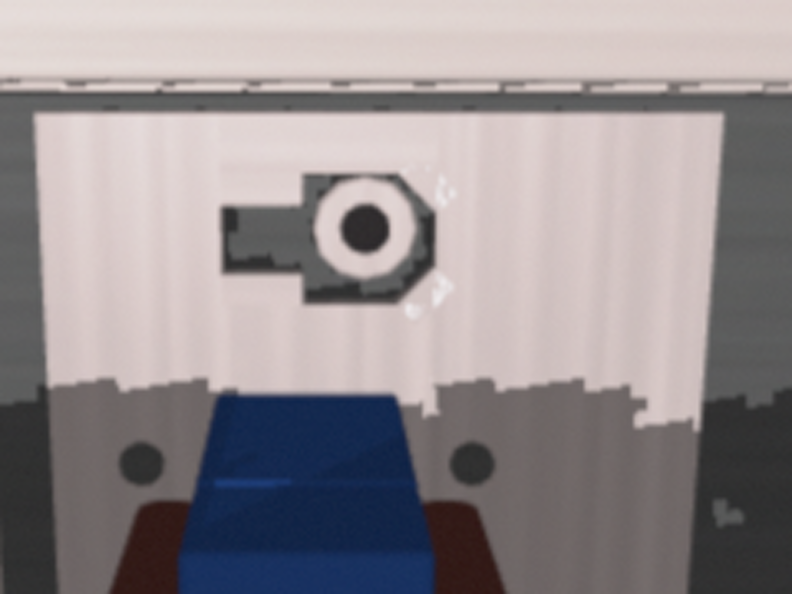

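Run:
```python
from h import *
P=np.load("w8P.npy"); s=robot.sense(); Rt=R.from_quat(s["eef_rot"]); 
T=lambda X: Rt.inv().apply(X-s["tool_pos"])
c=lambda x,y:(230+(x+.5)/3.3-.5,120+(y+.5)/3.3-.5)
X=onz(P,[c(366,228),c(315,228),c(416,228)],26); print(X.round(1).tolist(),T(X).round(2).tolist())
z=s["tool_pos"][2]-12.9
print(T(onz(P,[c(303,238),c(436,238),c(369,173),c(369,303),c(221,238)],z)).round(2).tolist())
```

```text
[[521.1, -97.5, 26.0], [514.4, -96.4, 26.0], [527.7, -98.6, 26.0]] [[41.99, 8.12, 21.66], [41.99, 1.34, 21.65], [41.99, 14.77, 21.66]]
[[42.07, -0.23, 12.94], [42.06, 16.64, 12.96], [50.28, 8.05, 12.96], [33.66, 8.23, 12.94], [42.08, -10.63, 12.93]]
```

Emit:
send_rows --pt "0 0 0.3 0 0 0" --pt "0 0 0.1 0 0 0" --pt "0 0 0 0 0 0" --pt "0 0 0 0 0 0"

```text
time_s: 11.2
tool_pos: [506.4, -137.8, 43.2]
eef_rot: [0.761, 0.649, 0.001, 0.0]
wrist_force: [0.1, 0.3, -2.1]
gripper_width: 0.273
```

Run:
```python
from h import *
plan([506.4,-137.7,40],-9.2,1); print(robot.sense()["wrist_force"])
```

```text
[0.01, -0.0, 0.32, 0.05, -0.05, 0.1]
from [ 506.4 -137.8   43.2] rot [ 0.1 -0.   0.1]
[ 0.10757846  0.3196777  -2.06335078]
```

Emit:
send_rows --pt "0 0 0.2 0 0 0.1" --pt "0 0 0 0 0 0" --pt "0 0 0 0 0 0"

```text
time_s: 11.5
tool_pos: [506.4, -137.8, 41.0]
eef_rot: [0.762, 0.648, 0.001, 0.0]
wrist_force: [0.7, -0.6, -2.8]
gripper_width: 0.271
```

Emit:
send_rows --pt "0 0 0.15 0 0 0" --pt "0 0 0 0 0 0" --pt "0 0 0 0 0 0"

```text
time_s: 11.8
tool_pos: [506.6, -137.9, 39.6]
eef_rot: [0.762, 0.648, 0.001, 0.0]
wrist_force: [-0.6, -0.1, -0.8]
gripper_width: 0.276
```

Emit:
send_rows --pt "0 0 0.15 0 0 0" --pt "0 0 0 0 0 0" --pt "0 0 0 0 0 0"

```text
time_s: 12.1
tool_pos: [506.6, -137.9, 38.2]
eef_rot: [0.762, 0.648, 0.001, 0.0]
wrist_force: [-0.4, -0.3, -0.2]
gripper_width: 0.272
```

Emit:
send_rows --pt "0 0 0.15 0 0 0" --pt "0 0 0 0 0 0" --pt "0 0 0 0 0 0"

```text
time_s: 12.4
tool_pos: [506.6, -137.9, 36.7]
eef_rot: [0.762, 0.648, 0.001, 0.0]
wrist_force: [-0.4, 0.0, 0.6]
gripper_width: 0.271
```

Run:
```python
from h import *
plan([506.4,-137.7,33],-9.2,1); print(robot.sense()["wrist_force"],robot.sense()["ft_torque"])
```

```text
[0.01, -0.02, 0.37, 0.08, -0.06, -0.03]
from [ 506.6 -137.9   36.7] rot [ 0.1 -0.1 -0. ]
[-0.44425419  0.04016144  0.56007495] [-0.09098307  0.23600819 -0.00950842]
```

Emit:
send_rows --pt "0 0 0.15 0 0 0" --pt "0 0 0 0 0 0" --pt "0 0 0 0 0 0"

```text
time_s: 12.7
tool_pos: [506.6, -137.9, 35.2]
eef_rot: [0.762, 0.648, 0.001, 0.0]
wrist_force: [-1.3, 0.1, 0.5]
gripper_width: 0.272
```

Emit:
send_rows --pt "0 0 0.1 0 0 0" --pt "0 0 0 0 0 0" --pt "0 0 0 0 0 0"

```text
time_s: 13.0
tool_pos: [506.7, -137.9, 34.2]
eef_rot: [0.762, 0.648, 0.001, 0.0]
wrist_force: [-1.1, -0.7, 1.4]
gripper_width: 0.271
```

Emit:
send_rows --pt "0 0 0.07 0 0 0" --pt "0 0 0 0 0 0" --pt "0 0 0 0 0 0"

```text
time_s: 13.3
tool_pos: [506.6, -137.9, 33.5]
eef_rot: [0.762, 0.648, 0.001, 0.0]
wrist_force: [-0.6, -0.1, 1.0]
gripper_width: 0.27
```

Emit:
send_rows --pt "0 0 0.05 0 0 0" --pt "0 0 0 0 0 0" --pt "0 0 0 0 0 0"

```text
time_s: 13.6
tool_pos: [506.6, -137.9, 33.0]
eef_rot: [0.762, 0.648, 0.001, 0.0]
wrist_force: [-0.8, 1.0, 1.0]
gripper_width: 0.274
```

Emit:
send_rows --pt "0 0 0.05 0 0 0" --pt "0 0 0 0 0 0" --pt "0 0 0 0 0 0"

```text
time_s: 13.9
tool_pos: [506.6, -137.9, 33.0]
eef_rot: [0.762, 0.648, 0.001, 0.0]
wrist_force: [-0.5, 0.9, 0.9]
gripper_width: 0.274
```

Run:
```python
from h import *
plan([506.4,-137.7,33],-9.2,1); s=robot.sense();print(s["wrist_force"],s["ft_torque"],s["tool_pos"])
im,P,s=cam("wrist"); np.save("w9P.npy",P); save(im,"w9.png",(230,120,240,180),3.3)
im2,P2,_=cam("side"); save(im2,"side9.png",(300,220,160,140),4)
```

```text
[0.01, -0.03, -0.0, 0.09, -0.09, -0.03]
from [ 506.6 -137.9   33. ] rot [ 0.1 -0.1 -0. ]
[-0.45444299  0.93264268  0.87603907] [ 0.07078489  0.3526818  -0.02458497] [ 506.63829201 -137.87150635   32.98135308]
```

View pics/w9.png

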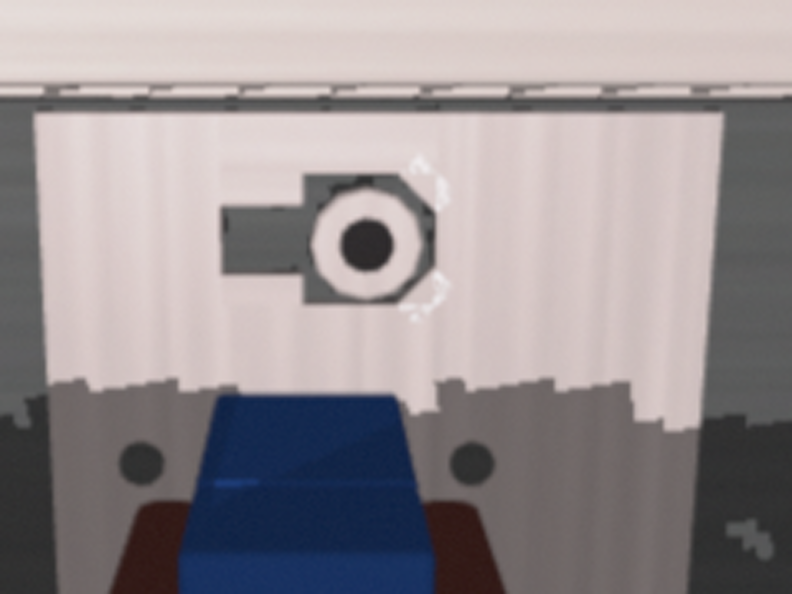

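View pics/side9.png

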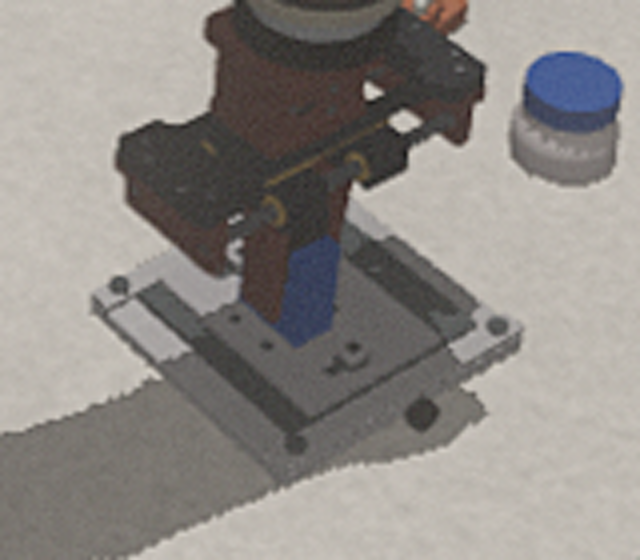

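Emit:
send_rows --pt "0 0.3 0.02 0 0 0" --pt "0 0 0 0 0 0" --pt "0 0 0 0 0 0"

```text
time_s: 14.3
tool_pos: [507.5, -138.1, 33.0]
eef_rot: [0.762, 0.648, 0.0, -0.002]
wrist_force: [-1.3, 0.5, 1.2]
gripper_width: 0.27
```

Emit:
send_rows --pt "0 0.3 0.02 0 0 0" --pt "0 0 0 0 0 0" --pt "0 0 0 0 0 0"

```text
time_s: 14.6
tool_pos: [509.0, -138.4, 33.1]
eef_rot: [0.762, 0.648, -0.001, -0.003]
wrist_force: [-1.8, 0.5, 3.6]
gripper_width: 0.273
```

Run:
```python
from h import *
plan([514.3,-139.3,33],-9.2,1); s=robot.sense();print(s["wrist_force"],s["ft_torque"],s["tool_pos"])
```

```text
[-0.01, 0.54, 0.0, -0.36, -0.18, -0.07]
from [ 509.  -138.4   33.1] rot [-0.4 -0.2 -0.1]
[-1.81488664  0.49470528  3.6401698 ] [-0.05776973  0.54002771 -0.05757381] [ 508.99590845 -138.35166668   33.06553378]
```

Emit:
send_rows --pt "0 0.3 0 -0.2 -0.1 0" --pt "0 0.2 0 0 0 0" --pt "0 0 0 0 0 0"

```text
time_s: 14.9
tool_pos: [511.8, -138.9, 33.0]
eef_rot: [0.762, 0.647, -0.002, -0.003]
wrist_force: [-0.6, 0.1, 3.4]
gripper_width: 0.273
```

Emit:
send_rows --pt "0 0.3 0 -0.2 -0.1 0" --pt "0 0.2 0 0 0 0" --pt "0 0 0 0 0 0"

```text
time_s: 15.2
tool_pos: [514.7, -139.4, 33.1]
eef_rot: [0.762, 0.647, -0.002, -0.004]
wrist_force: [-0.7, 0.8, 3.7]
gripper_width: 0.273
```

Run:
```python
from h import *
plan([514.3,-139.3,33],-9.2,1); s=robot.sense();print(s["wrist_force"],s["ft_torque"],s["tool_pos"])
im,P,s=cam("wrist"); np.save("w10P.npy",P); save(im,"w10.png",(230,120,240,180),3.3)
```

```text
[0.0, -0.04, 0.01, -0.48, -0.05, -0.1]
from [ 514.7 -139.4   33.1] rot [-0.5 -0.1 -0.1]
[-0.65610447  0.81229982  3.70080631] [ 0.04501895  0.31093353 -0.00331445] [ 514.71582254 -139.36944449   33.09444829]
```

View pics/w10.png

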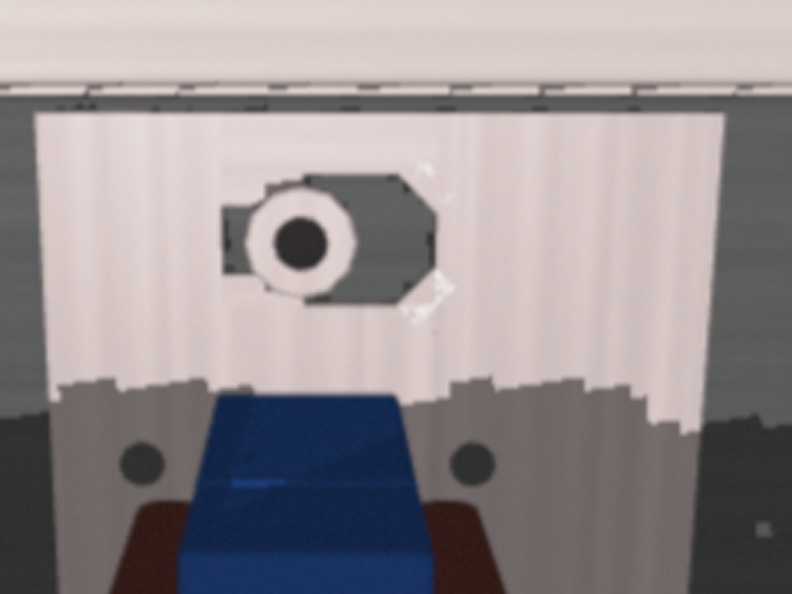

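Emit:
send_rows --pt "0 0.3 0 -0.2 0 0" --pt "0 0.2 0 0 0 0" --pt "0 0 0 0 0 0"

```text
time_s: 15.55
tool_pos: [517.7, -140.0, 33.1]
eef_rot: [0.762, 0.647, -0.002, -0.004]
wrist_force: [-0.0, 0.4, 2.4]
gripper_width: 0.276
```

Emit:
send_rows --pt "0 0.3 0 -0.2 0 0" --pt "0 0 0 0 0 0" --pt "0 0 0 0 0 0"

```text
time_s: 15.85
tool_pos: [521.7, -140.5, 32.8]
eef_rot: [0.762, 0.647, -0.001, -0.002]
wrist_force: [-4.7, 1.5, 8.1]
gripper_width: 0.274
```

Emit:
send_rows --pt "0 0.2 0 -0.1 0 0" --pt "0 0 0 0 0 0" --pt "0 0 0 0 0 0"

```text
time_s: 16.15
tool_pos: [521.7, -140.5, 32.9]
eef_rot: [0.762, 0.647, -0.001, -0.003]
wrist_force: [-1.3, 0.4, 1.0]
gripper_width: 0.27
```

Run:
```python
from h import *
s=robot.sense();print(s["wrist_force"],s["ft_torque"],s["tool_pos"])
im,P,s=cam("wrist"); np.save("w11P.npy",P); save(im,"w11.png",(230,120,240,180),3.3)
im,P2,_=cam("side"); save(im,"side11.png",(300,220,160,140),5)
im,P2,_=cam("scene"); save(im,"scene11.png",(220,220,110,80),7)
```

```text
[-1.30759694  0.3664456   1.02239067] [-0.01206246  0.23379536 -0.00226103] [ 521.71628992 -140.54102137   32.93299849]
```

View pics/w11.png

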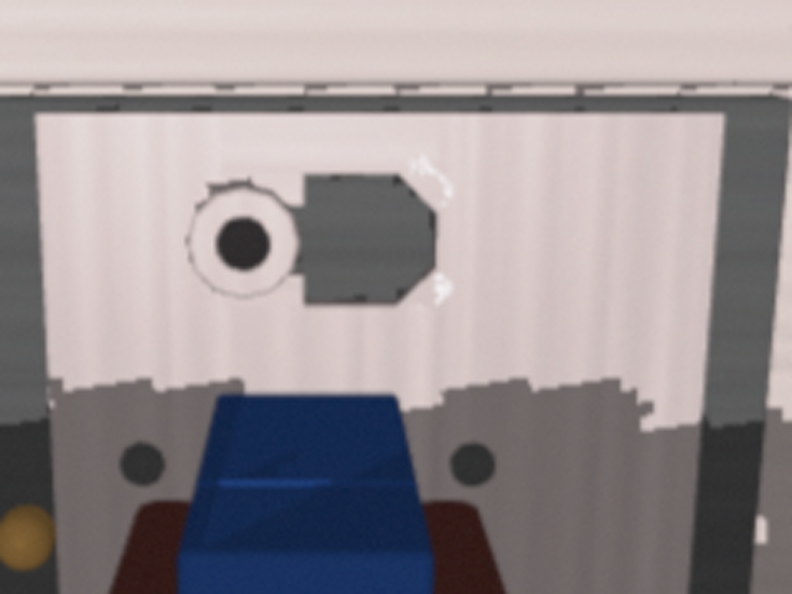

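View pics/side11.png

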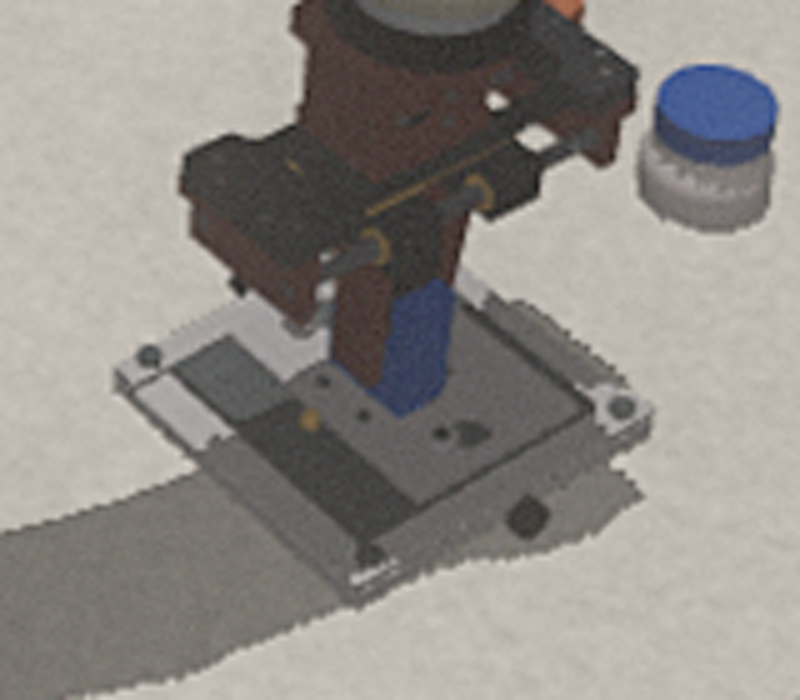

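View pics/scene11.png

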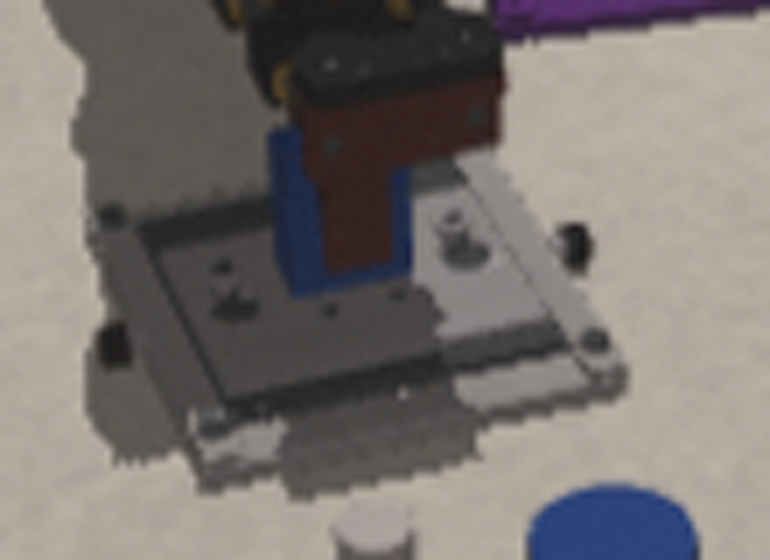

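Emit:
send_rows --pt "0 0 0 0 0 0" --pt "0 0 0 0 0 0" --pt "0 0 0 0 0 0" --pt "0 0 0 0 0 0" --pt "0 0 0 0 0 0" --pt "0 0 0 0 0 0" --claw 0.2

```text
time_s: 16.9
tool_pos: [522.6, -140.6, 32.5]
eef_rot: [0.762, 0.647, -0.001, -0.002]
wrist_force: [0.9, 0.1, -0.6]
gripper_width: 0.599
```

Emit:
send_rows --pt "0 0 -1 0 0 0" --pt "0 0 -2 0 0 0" --pt "0 0 -3 0 0 0" --pt "0 0 -3 0 0 0" --pt "0 0 -3 0 0 0" --pt "0 0 -2 0 0 0" --pt "-3 0 0 0 0 0" --pt "-2 0 0 0 0 0" --pt "0 0 0 0 0 0" --pt "0 0 0 0 0 0"

```text
time_s: 17.9
tool_pos: [515.2, -191.2, 184.9]
eef_rot: [0.762, 0.647, 0.0, -0.001]
wrist_force: [-0.0, 0.5, 0.5]
gripper_width: 0.597
```

Run:
```python
from h import *
im,P,s=cam("wrist"); np.save("w12P.npy",P); save(im,"w12.png",(180,20,320,240),2.5); print(s["tool_pos"],s["gripper_width"],s["time_s"])
im,P2,_=cam("side"); save(im,"side12.png",(310,240,130,110),6)
im,P2,_=cam("scene"); save(im,"scene12.png",(220,210,110,85),7)
```

```text
[ 515.19050655 -191.22817226  184.93577584] 0.597240280219147 17.9
```

View pics/w12.png

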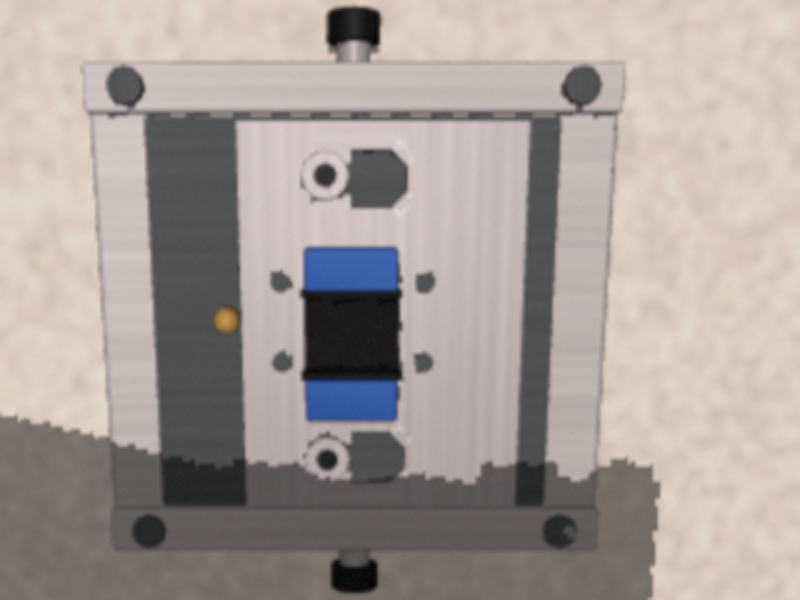

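View pics/side12.png

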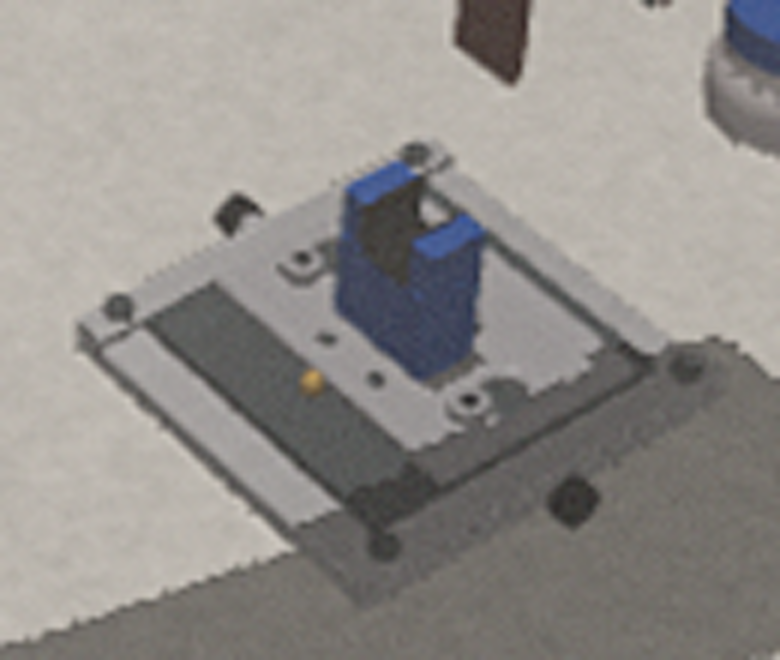

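View pics/scene12.png

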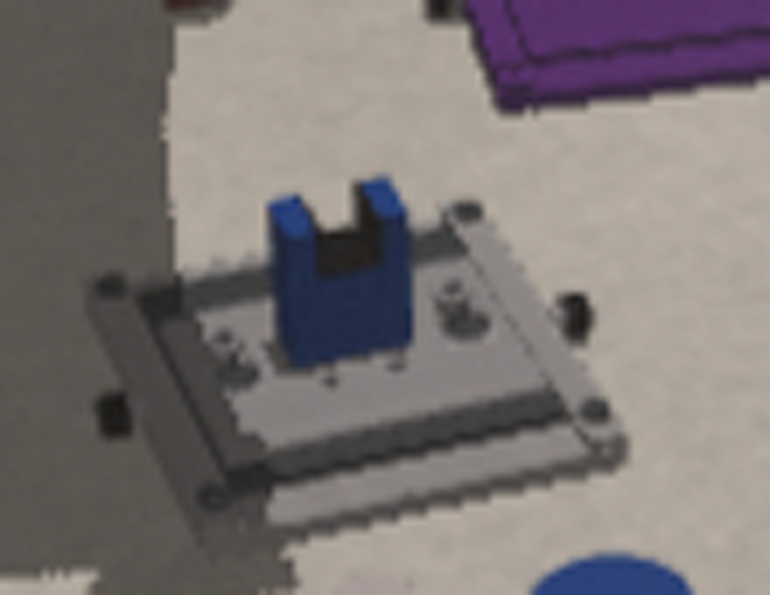

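Run:
```python
from h import *
P=np.load("w12P.npy"); S=np.load("sideP.npy")
w=lambda x,y:(180+(x+.5)/2.5-.5,20+(y+.5)/2.5-.5); si=lambda x,y:(310+(x+.5)/6-.5,240+(y+.5)/6-.5)
print("pin",tri(P,w(226,320),S,si(313,381)).round(1))
t=onz(P,[w(304,247),w(397,247),w(398,420),w(306,420)],76); c=t.mean(0); e=t[1]-t[0]
a=np.radians(-9.2); v=c[:2]-[522.6,-140.7]
print(c.round(1),"in mount",v@[np.cos(a),np.sin(a)],v@[-np.sin(a),np.cos(a)])
b=onz(P,[w(237,122),w(245,505)],20); e=b[0]-b[1]; print("yaw foot",np.degrees(np.arctan2(e[1],e[0]))-90)
print("fork top corner",tri(P,w(304,247),S,si(352,187)).round(1))
```

```text
pin [ 484.3 -134.9   17.2]
[ 522.1 -140.8   76. ] in mount -0.49001544400670294 -0.15109750954597995
yaw foot -9.740572371726103
fork top corner [ 515.4 -119.5   73.6]
```

Run:
```python
from h import *
def pin(im):
    im=im.astype(float); c=im[297:309,356:368]; w=np.clip(c[...,0]-c[...,2]-25,0,None); y,x=np.mgrid[297:309,356:368]
    return (w*x).sum()/w.sum(),(w*y).sum()/w.sum(),w.sum()
a=cv2.imread("side.bmp")[:,:,::-1]; b,P,s=cam("side"); print(pin(a),pin(b)); print(proj(P,[[484,-134,19],[484,-134,12]]))
w=[(m["rect"]) for t in("model","jar","liquid","mix_bowl","bur_block","spatula","brush") for m in robot.masks_of("side",t)[:1]]; print(w)
print(s["time_s"],s["wrist_force"])
```

```text
(np.float64(361.58620689655174), np.float64(302.8753315649867), np.float64(377.0)) (np.float64(361.5372460496614), np.float64(302.9729119638826), np.float64(443.0))
[[361.0704861  302.23984061]
 [360.839972   304.76152796]]
[[467.2, 234.7, 29.4, 46.4], [427.3, 233.1, 23.9, 33.0], [468.2, 236.0, 27.9, 44.1], [454.3, 354.3, 59.9, 55.9], [152.0, 182.0, 35.2, 23.8], [518.1, 319.0, 42.6, 65.0], [346.8, 268.0, 69.5, 54.6]]
18.05 [-0.3103284   0.05300239  0.16978287]
```

```bash
python3 -c "
from bench import robot
print(robot.sign_off())"
```

```text
the job is handed in; nothing more can be done
None
```

I fitted the middle-sized blue rest to the grey bench plate, locked it and let go. I handed the job in at about 18 s of the 67 s allowed.

- **Fitting:** I gripped the fork across its 24 mm thickness and lined the keyhole up on the screw in the wrist picture. I lowered it in small steps onto the strip, then slid it about 15 mm until it stopped. The highest wrist force I saw was about 10 N, for a moment at the stop. The force between rest and plate isn't measured directly, but it shouldn't have come near 30 N.
- **Position:** The rest is about 0.5 mm in x and 0.2 mm in y from the plate's middle. It is turned less than 1° from the plate and sits at seated height. Both screw shanks are at the closed ends of the slots.
- **Catch pin:** It shows clear of the rear edge. In the side picture it is within 0.1 px of its place before the job, where flush would be about 2.5 px lower, so it has sprung up.
- **Disagreement:** Triangulation put the pin about 2 mm lower than at the start. A fork corner measured the same way came out about 2.4 mm low, so I put this down to bias in that pair of views.
- **Bystanders:** The arm went nowhere near them. In the last check five of the seven were found where they stood at the start. The network put the dental model on the bottle and the brush on the bench plate, both clearly wrong, so I did not recheck those two.

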